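# Set a straightedge to two dowels and weight it down

### The arm

A 6-joint arm with a two-finger parallel gripper is mounted at the origin on a cart in front of the work surface, level with it; the furniture and walls round the work are solid. World frame = base frame: x ahead of the robot, y to its left, z up, the work surface at z = 0. Lengths are in m, angles in rad, forces in N, time in s.
With the tool pointing down it reaches from about 0.35 to 0.85 m from the base axis. Payload 8.1 kg.
Tool frame: the origin (TCP) lies on the centre line of the jaws, within the pads' length; the fingertips stand 17 mm ahead of it and the grasp point (between the pads) lies 2 mm behind it; z points along the fingers, y is the line along which they close (so a half turn about z gives the same grasp; the last joint's range is limited). The gripper opens to 93 mm and grips with 3 to 60 N. Pads are 15 mm wide; open, the fingers measure 128 mm over their backs; the gripper's body (75 mm by 188 mm) begins 65 mm behind the grasp point.
Start: joints at [1.102, 0.13, 1.488, -0, 1.523, -0.085], TCP at [0.225, 0.556, 0.236] pointing down, gripper open.
Joint ranges: [-2.96, 2.96], [-0.89, 2.26], [0.02, 2.5], [-1.34, 4.48], [0, 2.73], [-2.66, 2.66]. Speed limits (rad/s): [2.39, 2.39, 2.79, 3.14, 3.14, 3.14].

### API

Orientations are given as a rotation vector (axis times angle).
In Python, from plant import robot, optics, close_job, models gives the robot as it stands.
- The arm moves only by the shell command python3 -m inch 'ROWS' [OPENING] [FORCE]. ROWS is a JSON object of lists of equal length, an entry for each row: "travel": the shift along the tool's x, y, z in m, a list of three; "spin": the turn about the tool's z in rad. In form: {"travel": [[x, y, z], ...], "spin": [spin, ...]}. A call has 1 to 10 rows; each row is the pose to reach, as a shift and turn from the pose commanded when the call began, along the tool's axes at that moment; what a row does not reach only later rows make up. A row lasts 1/12 s, in which the tool goes at most 41.7 mm and 7.16 degrees, less where a joint would pass 70% of its speed; a pose out of reach is approached as far as the arm can. A call with a gripper value outside its range is refused whole. OPENING is the closure, from 0 (fully open) to 1 (shut), set as the call begins (- or left out, the last holds). The fingers move at their own pace and stop on an object; FORCE is the grip in N (left out, the last holds). Time passes only in rows, so rows that repeat a pose let the fingers close. It gives the time, the measured TCP pose, the force, the opening and the grip force at its end, in the units of the state.
- robot.read_state(): the state, without advancing time (a new reading comes with each control period).
- optics.read_camera(name): name is "side" or "top"; returns (picture, depth): 480x640x3 uint8, red, green, blue; 480x640 float32, m along the optical axis (not along the pixel's ray), 0 where there is no reading.
- optics.camera_info(name): a dict with "camera_matrix" (3x3 intrinsics, pixels), "dist" ([k1, k2, p1, p2, k3] as OpenCV has them; the pictures are not rectified), "view" (4x4, takes a point from world to camera coordinates). Camera axes: x right, y down, z forward; pixel columns grow to the right and rows downward; lengths in m; the calibration is good to about 2 mm. A picture is of the moment at which its call begins. camera_info takes no time and is no camera call.
- close_job(): hands the job in; it is judged then, once.
Trained networks look in the newest picture that a camera, given by its name, has taken for a name from the list of things; names that differ only in an ending like _2 or _b are one class to them, and where a whole thing is asked for, a point or a joint stands for the part that bears it (a point fixed in the world has none). Each returns a list of dicts, best first, with "p" (0 to 1); they miss things now and then, are a little off and sometimes report something else, mostly with a low value. They report only what shows in the picture. A call takes as long as a camera call. They do not tell look-alikes from the thing itself.
- models.look_for(camera, name): "centre" ([x, y, z] in m, in world coordinates, good to about 4 mm: the middle of the surface that is visible of it).
- models.masks_of(camera, name): "region" (480x640 bool, what is visible of it).
The state is a dict: "t": time; "q": joint angles; "dq": joint speeds; "joint_torque": joint torques, N m; "tool_pos": TCP position; "orientation": TCP orientation; "force": force on the tool from outside, world axes, zero at the start; "wrist_torque": the same for the moment, N m; "opening": finger opening in m; "gripper_force": force on a finger pad.
Only numpy, scipy, OpenCV 4.12 (cv2) and the standard library are available. Lean on these libraries where they do the work, as an engineer would, in place of code of your own. Each camera call takes 0.05 s, during which the arm holds its last target. There are 200 camera calls.

### The job

Get the plate ready for scribing a line: take the steel straightedge off its sloping rest and lay it flat on the marking-out plate, clear of the two dowels, then slide it along the plate until one long edge touches both dowels at once. Finally set the ground steel block on top of it as a weight, lengthwise in the middle of the straightedge, without shifting it off the dowels, and leave the calculator, drill stand and oilstone where they are.

Things in the scene. Friction and masses are not known exactly. Their poses are not given: they have to be found in the camera images.
- straightedge: plain steel bar, 200 mm long (its y), 40 mm wide (its x), 10 mm thick (its z), about 0.6 kg, graduation marks along both long edges, a dark hole near one end; the long edges are alike, either may be used. Origin: centre of its underside. At first it lies on the rest, its y level, its width sloping 35 degrees, its top face looking up and to the front of the rest.
- rest: fixed grey stand, base 130 x 170 x 10 mm, 120 mm high; two sloping arms 18 mm wide at y = +-60 mm carry the straightedge, open between them down to the base. The arms rise 35 degrees from its front (-x) to its back; a lip 11 mm high on each arm stops the lower long edge. Origin: centre of the base underside; the middle of the straightedge underside lies 100 mm above it.
- plate: fixed dark steel marking-out plate, 150 mm (its x) by 220 mm (its y), 12 mm thick, lying on the bench with a flat screw head at each corner. Origin: centre of its underside. Its robot side is -x; the dowels stand in its far half.
- pin_a: upright steel dowel fixed on the plate, 10 mm diameter, standing 18 mm above the plate's top, in the +y half of the plate. Origin: centre of its foot, on the plate's top. The two dowels stand 105 to 135 mm apart and their line need not be parallel to the plate's edge.
- pin_b: the like dowel in the -y half of the plate. Origin: centre of its foot, on the plate's top. With the straightedge touching, the dowel's centre is 25 mm from the straightedge's centre line.
- block: ground steel block with a small dark hole, 40 mm (its x) by 75 mm (its y), 31 mm high, about 0.7 kg, lying loose on the bench. Origin: centre of its underside; grasp across the 40 mm side.
- calculator: bystander: pocket calculator, 140 x 82 x 27 mm, flat on the bench. Origin: centre of its underside.
- drill_stand: bystander: small grey block with upright drills, 30 x 89 x 125 mm. Origin: centre of its underside.
- oilstone: bystander: dark grey stone slab, 52 x 165 x 24 mm, flat on the bench. Origin: centre of its underside.
Mind the look-alikes: they are no part of the job. Of the things that look like the straightedge, the larger one is meant.

How it is judged:
By the outcome, as a careful person would: the job done as asked, in the order asked, and still so for the second after the job is handed in, with the robot touching nothing.
It also fails if it takes over 72 s, if anything falls off the work surface, if the arm or the gripper's body presses on something with over 40 N, if the wrist force passes 120 N, or if a joint passes its speed limit or range.

## Working session

There is one attempt and no reset: what is moved stays moved. The work goes in short steps, Python scripts to look and compute and a shell command to move; the robot and the scene stay as the last step left them, time stands still between calls to the robot, and variables do not carry over. Pictures are saved under pics/ and viewed, at most 13 in all, crops included, and the job is handed in when it is done.

```bash
ls; mkdir -p pics; cat > h.py <<'E'
import numpy as np, cv2
from plant import robot, optics, models
def shot(n,fn=None):
    p,d=optics.read_camera(n)
    if fn: cv2.imwrite('pics/'+fn,cv2.cvtColor(p,cv2.COLOR_RGB2BGR))
    return p,d
def pts(n,d,uv):
    i=optics.camera_info(n);K=np.array(i['camera_matrix']);V=np.array(i['view'])
    uv=np.array(uv,float).reshape(-1,2)
    n_=cv2.undistortPoints(uv.reshape(-1,1,2),K,np.array(i['dist'])).reshape(-1,2)
    z=d[uv[:,1].astype(int),uv[:,0].astype(int)]
    c=np.c_[n_*z[:,None],z]
    return (c-V[:3,3])@V[:3,:3],z
def proj(n,P):
    i=optics.camera_info(n);V=np.array(i['view'])
    r,_=cv2.Rodrigues(V[:3,:3]);return cv2.projectPoints(np.array(P,float).reshape(-1,1,3),r,V[:3,3],np.array(i['camera_matrix']),np.array(i['dist']))[0].reshape(-1,2)
def maskpts(n,d,m):
    v,u=np.nonzero(m);P,z=pts(n,d,np.c_[u,v]);return P[z>0]
E
python3 - <<'E'
from h import *
np.set_printoptions(precision=4,suppress=True)
for n in ('side','top'):
    shot(n,n+'0.png'); i=optics.camera_info(n); V=np.array(i['view']); print(n,-V[:3,:3].T@V[:3,3],V[2,:3])
    for t in ['straightedge','rest','plate','pin_a','block','calculator','drill_stand','oilstone']:
        for r in models.look_for(n,t): print(t,np.round(r['centre'],3),round(r['p'],2))
s=robot.read_state();print({k:np.round(v,3) for k,v in s.items()})
E
```

```text
pics
side [ 0.0043 -1.1033  0.5953] [ 0.4282  0.8116 -0.3974]
straightedge [0.528 0.234 0.108] 0.83
straightedge [0.356 0.26  0.008] 0.75
rest [0.529 0.216 0.011] 0.81
rest [ 0.518 -0.247  0.011] 0.33
plate [ 0.515 -0.247  0.011] 0.95
plate [ 0.683 -0.008  0.024] 0.32
block [ 0.683 -0.01   0.02 ] 0.7
calculator [ 0.449 -0.504  0.019] 0.7
drill_stand [0.718 0.267 0.034] 0.88
oilstone [ 0.443 -0.043  0.019] 0.76
top [ 0.3667 -0.0679  1.1869] [ 0.1703 -0.0214 -0.9852]
straightedge [0.533 0.25  0.109] 0.89
straightedge [0.356 0.259 0.006] 0.59
rest [0.521 0.252 0.012] 0.55
plate [ 0.527 -0.226  0.01 ] 0.92
block [0.685 0.    0.03 ] 0.71
calculator [ 0.461 -0.49   0.023] 0.68
calculator [ 0.454 -0.022  0.026] 0.15
drill_stand [0.723 0.288 0.038] 0.77
oilstone [ 0.452 -0.019  0.029] 0.63
{'t': np.float64(0.9), 'q': array([ 1.102,  0.13 ,  1.488,  0.   ,  1.523, -0.085]), 'dq': array([ 0.001,  0.001, -0.   ,  0.   ,  0.001, -0.002]), 'joint_torque': array([  0.001, -55.976, -49.205,   0.077,   0.023,  -0.   ]), 'tool_pos': array([0.225, 0.556, 0.236]), 'orientation': array([-0.599, -3.084,  0.   ]), 'force': array([ 0.157, -0.61 ,  0.74 ]), 'wrist_torque': array([-0.028,  0.008,  0.021]), 'gripper_force': np.float64(0.0), 'opening': np.float64(0.093)}
```

View pics/top0.png

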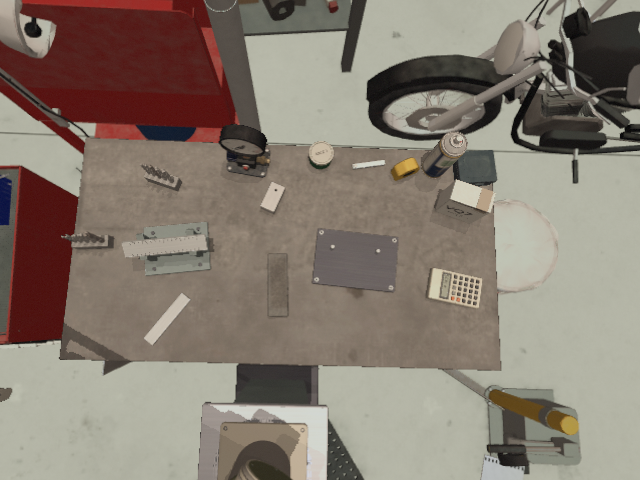

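View pics/side0.png

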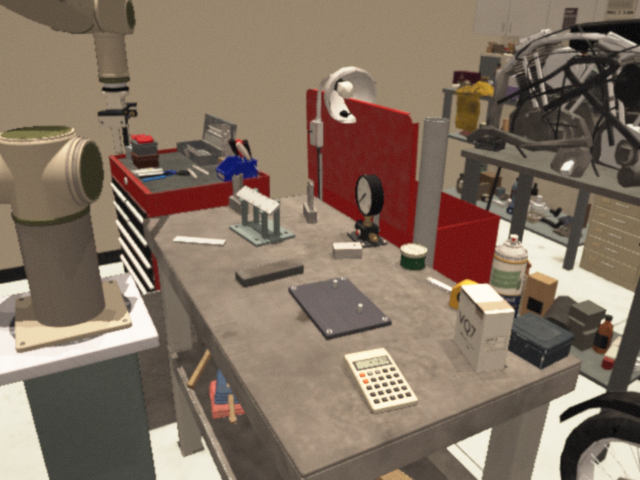

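The pictures show the straightedge on the rest at top (165,245), with a smaller look-alike at (168,320). The plate is at (355,260), with dowels at (333,246) and (378,251). The block is at (272,197), the oilstone at (278,285) and the calculator at (455,288). Next I'll measure these precisely.

```bash
cat > m.py <<'E'
from h import *
np.set_printoptions(precision=4,suppress=True)
def rect(P):
    (c,s,a)=cv2.minAreaRect((P[:,:2]*1000).astype(np.float32)); return np.round(c,1),np.round(s,1),round(a,1)
for n in ('top','side'):
    p,d=shot(n)
    print(n,'bench z',pts(n,d,[[220,300],[220,250]])[0] if n=='top' else '')
    for t in ['straightedge','plate','block','rest','pin_a','pin_b','drill_stand']:
        for r in models.masks_of(n,t)[:2]:
            P=maskpts(n,d,r['region']); 
            if len(P)<10: print(t,len(P));continue
            z=np.median(P[:,2]); print(t,round(r['p'],2),len(P),'z',np.percentile(P[:,2],[2,50,98]),'rect',rect(P))
            np.save(f'/tmp/{n}_{t}_{int(r["p"]*100)}.npy',r['region'])
            if t=='straightedge' and z>.05:
                c=np.median(P,0);Q=P[np.linalg.norm(P-c,axis=1)<.12]
                for _ in range(3):
                    c=Q.mean(0);u,s,vt=np.linalg.svd(Q-c,full_matrices=False);e=np.abs((Q-c)@vt[2]);Q=Q[e<max(.003,2*e.std())]
                print('  plane c',c,'long',vt[0],'n',vt[2]*np.sign(vt[2,2]),'ext',np.ptp((Q-c)@vt[0]),np.ptp((Q-c)@vt[1]), 'midext',c+vt[0]*((Q-c)@vt[0]).min()/2+vt[0]*((Q-c)@vt[0]).max()/2)
    if n=='top': c=cv2.resize(p[215:305,300:410],None,fx=7,fy=6.6,interpolation=cv2.INTER_CUBIC)[:,:,::-1]; cv2.imwrite('pics/pl_top.png',c)
    else: c=cv2.resize(p[265:345,280:400],None,fx=6,fy=6,interpolation=cv2.INTER_CUBIC)[:,:,::-1]; cv2.imwrite('pics/pl_side.png',c)
E
python3 m.py
```

```text
top bench z [[ 0.4114  0.1288 -0.0003]
 [ 0.5443  0.1366  0.0012]]
straightedge 0.88 708 z [-0.0013  0.0066  0.0113] rect (array([361.4, 264.1]), array([ 34.3, 149.3]), 53.5)
straightedge 0.85 1372 z [0.0867 0.1078 0.1193] rect (array([545.7, 273.1]), array([ 61.2, 235.2]), 6.5)
  plane c [0.5354 0.2527 0.1073] long [-0.126   0.992   0.0001] n [-0.5578 -0.0709  0.8269] ext 0.1991670094047977 0.04183486272480843 midext [0.5353 0.2538 0.1073]
plate 0.59 4596 z [0.0068 0.0117 0.0166] rect (array([ 531.5, -226.9]), array([222.9, 155. ]), 85.7)
block 0.61 455 z [0.0035 0.0286 0.0343] rect (array([690.8,   5.4]), array([46.9, 74.5]), 67.8)
rest 0.71 1371 z [0.0939 0.1082 0.1193] rect (array([549. , 255.6]), array([ 62.4, 199.5]), 7.5)
rest 0.67 2274 z [-0.0009  0.0094  0.114 ] rect (array([547.7, 248.5]), array([137.3, 185.9]), 6.6)
pin_a 0.6 562 z [-0.0012  0.0382  0.1205] rect (array([742.1, 307.3]), array([113.8,  47.9]), 72.4)
pin_b 0.6 562 z [-0.0012  0.0382  0.1205] rect (array([742.1, 307.3]), array([113.8,  47.9]), 72.4)
drill_stand 0.81 558 z [0.0002 0.0385 0.1205] rect (array([74
[... 252 characters left out ...]
8129] ext 0.20806851090220518 0.04149791018019139 midext [0.5346 0.2524 0.1053]
straightedge 0.6 309 z [-0.0015  0.0049  0.0079] rect (array([361.5, 262.5]), array([ 49.4, 147.6]), 46.7)
plate 0.67 3690 z [0.0015 0.0099 0.0124] rect (array([ 534.7, -228.6]), array([223.3, 164.2]), 85.5)
block 0.82 464 z [-0.001   0.0209  0.0295] rect (array([697.9,  16.9]), array([88.9, 76.1]), 63.9)
block 0.75 583 z [0.0881 0.1046 0.1169] rect (array([ 946.3, 1245. ]), array([2342.8,  128. ]), 67.6)
rest 0.58 1554 z [-0.0028  0.009   0.0912] rect (array([573.7, 340.9]), array([399.3, 184. ]), 75.4)
drill_stand 0.56 375 z [-0.0011  0.0361  0.1186] rect (array([1232. , 1275.7]), array([2302.4,   41.4]), 62.9)
```

View pics/pl_top.png

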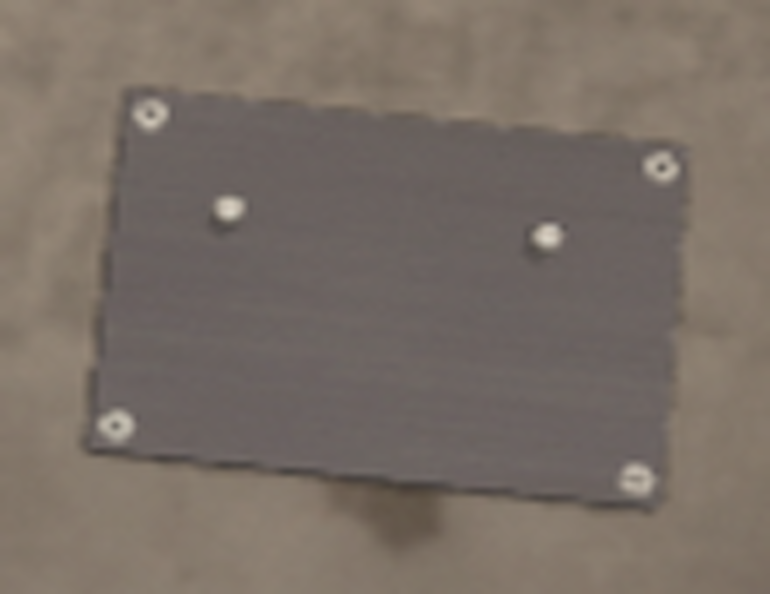

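View pics/pl_side.png

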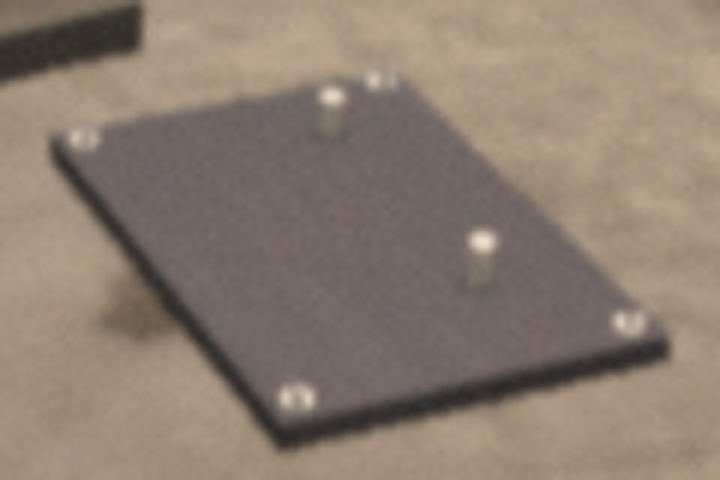

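The dowel tops show in the top picture near (332.3,245.8) and (377.7,250.4), and in the side picture near (334.9,280.6) and (359.9,304.6). The screw heads are at the plate's corners.

```bash
python3 - <<'E'
from h import *
np.set_printoptions(precision=4,suppress=True)
def tri(a,b):
    A=[]
    for n,uv in(('top',a),('side',b)):
        i=optics.camera_info(n);V=np.array(i['view'])[:3]
        x,y=cv2.undistortPoints(np.array([[uv]],float),np.array(i['camera_matrix']),np.array(i['dist'])).ravel()
        A+= [x*V[2]-V[0],y*V[2]-V[1]]
    v=np.linalg.svd(np.array(A))[2][3];return v[:3]/v[3]
T=lambda x,y:((x+.5)/7-.5+300,(y+.5)/6.6-.5+215)
S=lambda x,y:((x+.5)/6-.5+280,(y+.5)/6-.5+265)
a=tri(T(229,206),S(332,96));b=tri(T(547,236),S(482,240));print('pins',a,b,np.linalg.norm(a-b)*1e3)
d=(a-b)[:2];d/=np.linalg.norm(d);print('yaw of pin line deg',np.degrees(np.arctan2(-d[0],d[1])))
n=np.array([-d[1],d[0]]);m=(a+b)[:2]/2;print('bar centre final',m+n*.025,'n',n)
sc=[tri(T(150,114),S(380,80)),tri(T(661,167),S(628,322)),tri(T(116,425),S(84,138)),tri(T(636,480),S(296,398))]
print('screws',np.array(sc),np.mean(sc,0))
# block top face
p,d=shot('top')
for r in models.masks_of('top','block')[:1]:
    P=maskpts('top',d,r['region']);print(len(P),np.percentile(P[:,2],[10,50,90]));Q=P[P[:,2]>.024]
    print('top',len(Q),cv2.minAreaRect((Q[:,:2]*1000).astype(np.float32)))
crop=cv2.resize(p[160:240,220:325],None,fx=7,fy=7,interpolation=cv2.INTER_CUBIC)[:,:,::-1];cv2.imwrite('pics/bl_top.png',crop)
p,d=shot('side')
r=models.masks_of('side','block')[0];P=maskpts('side',d,r['region']);Q=P[P[:,2]>.024];print('side',np.percentile(P[:,2],95),len(Q),cv2.minAreaRect((Q[:,:2]*1000).astype(np.float32)))
E
```

```text
pins [ 0.5606 -0.1627  0.0287] [ 0.5524 -0.2834  0.0292] 120.951242231886
yaw of pin line deg -3.861571962670516
bar centre final [ 0.5315 -0.2214] n [-0.9977  0.0673]
screws [[ 0.6003 -0.1329  0.0128]
 [ 0.5846 -0.3304  0.0124]
 [ 0.4731 -0.1229  0.012 ]
 [ 0.457  -0.3202  0.0122]] [ 0.5287 -0.2266  0.0123]
438 [0.0228 0.029  0.0318]
top 391 ((689.4723510742188, 2.3619384765625), (39.72359085083008, 73.69348907470703), 67.67562866210938)
side 0.029085125774670095 189 ((690.0023193359375, 0.08983230590820312), (46.7573127746582, 73.93492126464844), 66.23218536376953)
```

View pics/bl_top.png

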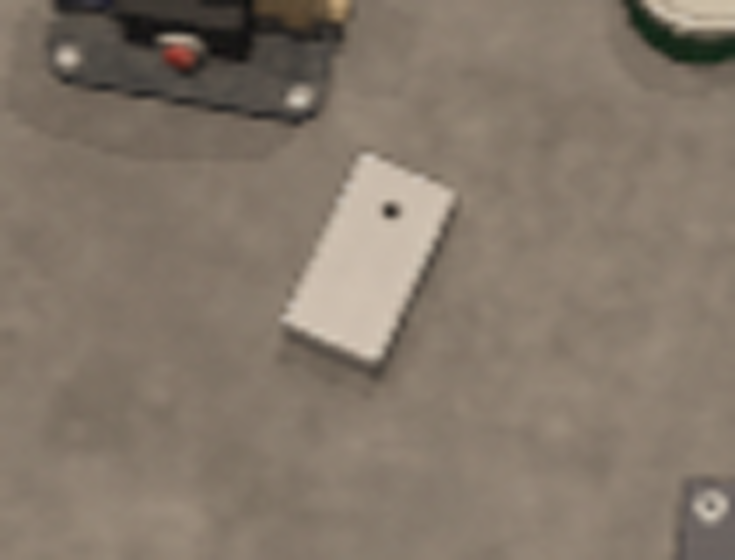

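```bash
cat > go.py <<'E'
# usage: go.py x y z yaw_deg(tool y direction)  -> travel in tool axes, spin
import sys,numpy as np
from scipy.spatial.transform import Rotation as R
from plant import robot
s=robot.read_state();x,y,z,w=map(float,sys.argv[1:5])
r=R.from_rotvec(s['orientation']);d=np.array([x,y,z])-s['tool_pos'];M=r.as_matrix()
a=np.degrees(np.arctan2(M[1,1],M[0,1]));sp=(a-w+90)%180-90
print('pos',np.round(s['tool_pos'],4),'yaw',a.round(2),'tilt',M[:,2].round(3),'q6',s['q'][5].round(2),'t',s['t'],'| travel',(M.T@d).round(4),'len',np.linalg.norm(d).round(3),'spin',np.radians(sp).round(4),'F',np.round(s['force'],1),'op',s['opening'],s['gripper_force'])
E
python3 go.py .538 .254 .236 7.2
python3 - <<'E'
from h import *
p,d=shot('top');v,u=np.mgrid[60:240,180:330];P,z=pts('top',d,np.c_[u.ravel(),v.ravel()]);P=P[(z>0)]
for lo in(.02,.05,.08):
    Q=P[(P[:,2]>lo)&(P[:,1]>-.1)&(P[:,1]<.2)&(P[:,0]<.95)];print(lo,Q.min(0).round(3),Q.max(0).round(3),len(Q))
Q=P[P[:,2]>.08];print(cv2.minAreaRect((Q[:,:2]*1e3).astype('f')))
E
```

```text
pos [0.2246 0.5564 0.2356] yaw 68.01 tilt [-0. -0. -1.] q6 -0.09 t 1.9 | travel [-4.038e-01 -1.630e-01 -4.000e-04] len 0.435 spin 1.0613 F [ 0.7 -0.   0.8] op 0.09326482170684303 0.0
0.02 [ 0.552 -0.1    0.02 ] [0.83  0.2   0.195] 2196
0.05 [ 0.552 -0.099  0.051] [0.827 0.2   0.195] 1394
0.08 [0.552 0.016 0.08 ] [0.827 0.2   0.195] 1373
((802.1834716796875, 126.855712890625), (490.2410583496094, 221.4549102783203), 5.156467437744141)
```

```bash
python3 -m inch '{"travel":[[-0.038,-0.015,0],[-0.076,-0.03,0],[-0.114,-0.046,0],[-0.152,-0.061,0],[-0.19,-0.077,0],[-0.228,-0.092,0],[-0.266,-0.107,0],[-0.304,-0.123,0],[-0.342,-0.138,0],[-0.38,-0.153,0]],"spin":[0.11,0.22,0.33,0.44,0.55,0.66,0.77,0.88,0.98,1.061]}' 0 40
python3 -m inch '{"travel":[[0,0,0],[0,0,0]],"spin":[0,0]}'
python3 go.py .538 .254 .101 7.2
```

```text
t: 2.78
tool_pos: [0.5209, 0.2705, 0.2359]
orientation: [2.083, 2.351, 0.001]
force: [0.1, 1.0, -0.1]
opening: 0.0931
gripper_force: 0.0
t: 2.95
tool_pos: [0.521, 0.2703, 0.2354]
orientation: [-2.082, -2.353, 0.0]
force: [-0.3, 0.9, 0.4]
opening: 0.0931
gripper_force: 0.0
pos [0.521  0.2703 0.2354] yaw 7.0 tilt [-0. -0. -1.] q6 0.27 t 2.95 | travel [-0.0182  0.0149  0.1344] len 0.136 spin -0.0034 F [-0.3  0.9  0.4] op 0.09314628742527477 0.0
```

```bash
python3 -m inch '{"travel":[[-0.018,0.015,0.02],[-0.018,0.015,0.05],[-0.018,0.015,0.08],[-0.018,0.015,0.11],[-0.018,0.015,0.125],[-0.018,0.015,0.134],[-0.018,0.015,0.134],[-0.018,0.015,0.134]],"spin":[0,0,0,0,0,0,0,0]}'
python3 go.py .538 .254 .101 7.2
python3 -m inch '{"travel":[[0,0,0],[0,0,0],[0,0,0],[0,0,0]],"spin":[0,0,0,0]}' 0.45 10
python3 -m inch '{"travel":[[0,0,0],[0,0,0],[0,0,0],[0,0,0],[0,0,0],[0,0,0]],"spin":[0,0,0,0,0,0]}' 1 15
python3 - <<'E'
from h import *
p,d=shot('side');cv2.imwrite('pics/g1.png',cv2.resize(p[120:260,180:360],None,fx=4,fy=4,interpolation=cv2.INTER_CUBIC)[:,:,::-1])
E
```

```text
t: 3.62
tool_pos: [0.5366, 0.2571, 0.1022]
orientation: [-2.075, -2.358, -0.0]
force: [-0.4, -0.2, -0.4]
opening: 0.0928
gripper_force: 0.0
pos [0.5366 0.2571 0.1022] yaw 7.31 tilt [ 0.  0. -1.] q6 0.23 t 3.6167 | travel [-0.0033  0.001   0.0012] len 0.004 spin 0.0019 F [-0.4 -0.2 -0.4] op 0.09277159265406158 0.0
t: 3.95
tool_pos: [0.5376, 0.2565, 0.1028]
orientation: [2.077, 2.356, 0.003]
force: [0.1, -0.2, 0.2]
opening: 0.0708
gripper_force: 0.0
t: 4.45
tool_pos: [0.5356, 0.256, 0.1014]
orientation: [-2.076, -2.356, 0.004]
force: [-5.7, -1.6, 4.4]
opening: 0.0365
gripper_force: 15.0
```

View pics/g1.png

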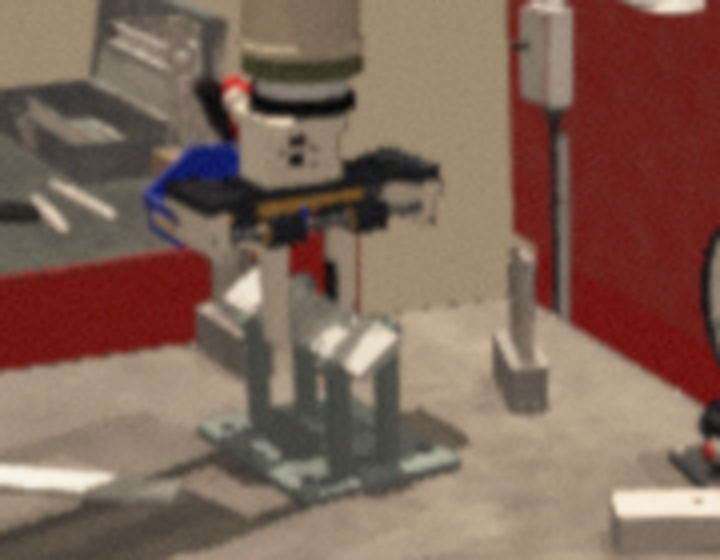

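The fingers straddle the bar at its middle, around (300,300) in the crop, and grip it diagonally. I'll firm up the grip and lift.

```bash
python3 -m inch '{"travel":[[0,0,0],[0,0,0],[0,0,0],[0,0,-0.005],[0,0,-0.012],[0,0,-0.025],[0,0,-0.04],[0,0,-0.06],[0,0,-0.08],[0,0,-0.08]],"spin":[0,0,0,0,0,0,0,0,0,0]}' 1 35
python3 - <<'E'
from h import *
from scipy.spatial.transform import Rotation as R
p,d=shot('top');p,ds=shot('side',)
for n,dd in(('top',d),('side',ds)):
  for r in models.masks_of(n,'straightedge'):
    P=maskpts(n,dd,r['region']);P=P[P[:,0]<.7]
    if len(P)<50 or np.median(P[:,2])<.05: continue
    c=np.median(P,0);Q=P[np.linalg.norm(P-c,axis=1)<.12]
    for _ in range(4):
        c=Q.mean(0);vt=np.linalg.svd(Q-c,full_matrices=False)[2];e=np.abs((Q-c)@vt[2]);Q=Q[e<max(.003,1.5*e.std())]
    l=(Q-c)@vt[0];print(n,round(r['p'],2),len(Q),c.round(4),vt.round(3).tolist(),'ext',np.ptp(l),np.ptp((Q-c)@vt[1]),'mid',(c+vt[0]*(l.min()+l.max())/2).round(4))
E
python3 go.py .5 -.222 .181 -3.9
```

```text
t: 5.33
tool_pos: [0.5396, 0.2572, 0.1878]
orientation: [2.075, 2.354, 0.012]
force: [1.3, 0.5, -4.3]
opening: 0.0354
gripper_force: 35.0
top 0.65 607 [0.5468 0.2    0.1936] [[-0.096, 0.995, 0.028], [-0.809, -0.062, -0.584], [0.579, 0.079, -0.811]] ext 0.10211068279081413 0.0432905105827205 mid [0.5462 0.2062 0.1937]
side 0.71 353 [0.5413 0.2238 0.1888] [[0.144, -0.99, 0.004], [0.795, 0.118, 0.596], [0.59, 0.083, -0.803]] ext 0.1909886269785448 0.04134517803703798 mid [0.5384 0.2435 0.1888]
pos [0.5361 0.2559 0.1802] yaw 7.22 tilt [-0.002 -0.001 -1.   ] q6 0.23 t 5.5333 | travel [-4.696e-01 -9.590e-02 -4.000e-04] len 0.479 spin 0.194 F [ 0.3 -0.1 -5.7] op 0.035553501898613386 34.99720707535744
```

```bash
python3 -m inch '{"travel":[[-0.01,-0.002,0],[-0.03,-0.006,0],[-0.06,-0.012,0],[-0.09,-0.018,0],[-0.12,-0.024,0],[-0.15,-0.03,0],[-0.18,-0.036,0],[-0.21,-0.042,0],[-0.235,-0.048,0],[-0.25,-0.05,0]],"spin":[0,0.02,0.04,0.06,0.08,0.1,0.12,0.15,0.18,0.194]}'
python3 go.py .503 -.2195 .08 -3.9
```

```text
t: 6.37
tool_pos: [0.517, -0.0013, 0.1802]
orientation: [-2.299, -2.14, 0.004]
force: [0.6, 0.5, -5.7]
opening: 0.0355
gripper_force: 35.0
pos [ 0.517  -0.0013  0.1802] yaw -4.1 tilt [-0.003 -0.001 -1.   ] q6 -0.03 t 6.3667 | travel [-0.2185  0.0019  0.1004] len 0.24 spin -0.0034 F [ 0.6  0.5 -5.7] op 0.03549842964571836 34.997704178094864
```

```bash
python3 -m inch '{"travel":[[-0.015,0,0],[-0.045,0,0],[-0.08,0,0],[-0.115,0.001,0.01],[-0.15,0.001,0.03],[-0.185,0.002,0.055],[-0.205,0.002,0.08],[-0.215,0.002,0.092],[-0.218,0.002,0.1],[-0.218,0.002,0.1]],"spin":[0,0,0,0,0,0,0,0,0,0]}'
python3 -m inch '{"travel":[[0,0,0],[0,0,0]],"spin":[0,0]}'
python3 go.py .503 -.2195 .033 -3.9
python3 - <<'E'
from h import *
for n in('top','side'):
  p,dd=shot(n)
  if n=='side': cv2.imwrite('pics/g2.png',cv2.resize(p[200:350,250:420],None,fx=4,fy=4,interpolation=cv2.INTER_CUBIC)[:,:,::-1])
  for r in models.masks_of(n,'straightedge'):
    P=maskpts(n,dd,r['region']);P=P[P[:,1]<0]
    if len(P)<50: continue
    c=np.median(P,0);Q=P[np.linalg.norm(P-c,axis=1)<.12]
    for _ in range(4):
        c=Q.mean(0);vt=np.linalg.svd(Q-c,full_matrices=False)[2];e=np.abs((Q-c)@vt[2]);Q=Q[e<max(.003,1.5*e.std())]
    l=(Q-c)@vt[0];print(n,round(r['p'],2),len(Q),c.round(4),vt.round(3).tolist(),'ext',np.ptp(l),np.ptp((Q-c)@vt[1]),'mid',(c+vt[0]*(l.min()+l.max())/2).round(4),Q.min(0),Q.max(0))
E
```

```text
t: 7.2
tool_pos: [0.5038, -0.2152, 0.0789]
orientation: [-2.294, -2.14, 0.002]
force: [-0.5, 0.0, -4.5]
opening: 0.0356
gripper_force: 35.0
t: 7.37
tool_pos: [0.5069, -0.2149, 0.083]
orientation: [2.293, 2.145, 0.001]
force: [0.2, -0.8, -5.2]
opening: 0.0357
gripper_force: 35.0
pos [ 0.5069 -0.2149  0.083 ] yaw -3.82 tilt [ 0.002 -0.    -1.   ] q6 -0.43 t 7.3667 | travel [-0.0048 -0.0037  0.05  ] len 0.05 spin 0.0014 F [ 0.2 -0.8 -5.2] op 0.03566690370275497 34.997326880693436
top 0.69 203 [ 0.5121 -0.1488  0.0903] [[-0.088, -0.996, -0.017], [-0.814, 0.082, -0.576], [0.575, -0.037, -0.818]] ext 0.0770824263928865 0.0403227250451688 mid [ 0.5115 -0.1546  0.0902] [ 0.49393445 -0.19292636  0.0765308 ] [ 0.52988823 -0.11568998  0.10164003]
side 0.75 737 [ 0.5038 -0.2528  0.0879] [[-0.073, -0.997, -0.011], [-0.802, 0.065, -0.594], [-0.593, 0.034, 0.804]] ext 0.18146554310943544 0.04069542351314674 mid [ 0.5055 -0.2288  0.0882] [ 0.48388835 -0.31908091  0.07405059] [ 0.52389148 -0.13725282  0.10082714]
```

View pics/g2.png

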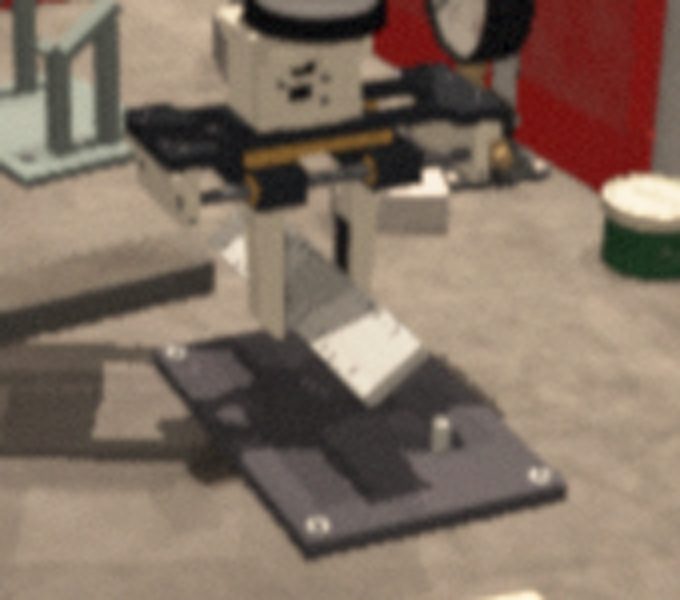

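The bar is held over the plate, clear of the dowel at (440,430) in the crop, with its low edge towards the robot. I'll lower it and release.

```bash
python3 -m inch '{"travel":[[0,-0.002,0.01],[0,-0.002,0.025],[0,-0.002,0.036],[0,-0.002,0.042],[0,-0.002,0.046],[0,-0.002,0.048],[0,-0.002,0.048],[0,-0.002,0.048]],"spin":[0,0,0,0,0,0,0,0]}'
python3 go.py .503 -.2195 .031 -3.9
python3 -m inch '{"travel":[[0,0,0],[0,0,0]],"spin":[0,0]}'
python3 go.py .503 -.2195 .031 -3.9
```

```text
t: 8.23
tool_pos: [0.5042, -0.2158, 0.034]
orientation: [2.295, 2.144, 0.0]
force: [-0.3, -0.6, -5.9]
opening: 0.0358
gripper_force: 35.0
pos [ 0.5042 -0.2158  0.034 ] yaw -3.9 tilt [ 0.001 -0.    -1.   ] q6 -0.43 t 8.2333 | travel [-0.0038 -0.0009  0.003 ] len 0.005 spin 0.0 F [-0.3 -0.6 -5.9] op 0.03579654975890071 34.99678686261177
t: 8.4
tool_pos: [0.5044, -0.2159, 0.0344]
orientation: [2.295, 2.144, 0.001]
force: [-0.0, -0.4, -5.0]
opening: 0.0358
gripper_force: 35.0
pos [ 0.5044 -0.2159  0.0344] yaw -3.9 tilt [ 0.001 -0.001 -1.   ] q6 -0.43 t 8.4 | travel [-0.0037 -0.0011  0.0034] len 0.005 spin 0.0 F [-0.  -0.4 -5. ] op 0.035800577342981366 34.99687671661377
```

```bash
python3 -m inch '{"travel":[[0,0,0.001],[0,0,0.002],[0,0,0.003],[0,0,0.003],[0,0,0.003]],"spin":[0,0,0,0,0]}'
python3 -m inch '{"travel":[[0,0,0],[0,0,0],[0,0,0],[0,0,0],[0,0,0],[0,0,0]],"spin":[0,0,0,0,0,0]}' 0.53 10
python3 - <<'E'
from h import *
p,dd=shot('side');cv2.imwrite('pics/g3.png',cv2.resize(p[200:350,250:420],None,fx=4,fy=4,interpolation=cv2.INTER_CUBIC)[:,:,::-1])
for r in models.masks_of('side','straightedge'):
    P=maskpts('side',dd,r['region']);P=P[P[:,1]<0]
    if len(P)<50: continue
    c=np.median(P,0);Q=P[np.linalg.norm(P-c,axis=1)<.12]
    for _ in range(4):
        c=Q.mean(0);vt=np.linalg.svd(Q-c,full_matrices=False)[2];e=np.abs((Q-c)@vt[2]);Q=Q[e<max(.003,1.5*e.std())]
    print(c.round(4),vt.round(3).tolist(),Q.min(0),Q.max(0))
E
```

```text
t: 8.82
tool_pos: [0.5037, -0.2155, 0.0305]
orientation: [-2.295, -2.144, 0.0]
force: [-0.1, 0.2, -5.0]
opening: 0.0357
gripper_force: 35.0
t: 9.32
tool_pos: [0.5046, -0.2159, 0.0313]
orientation: [2.295, 2.143, 0.001]
force: [3.4, -0.8, -0.7]
opening: 0.0435
gripper_force: 1.6
[ 0.504  -0.2483  0.0279] [[-0.095, -0.995, -0.015], [-0.886, 0.091, -0.455], [-0.455, 0.03, 0.89]] [ 0.48154175 -0.32023909  0.01674074] [ 0.52744344 -0.13387151  0.03849178]
```

View pics/g3.png

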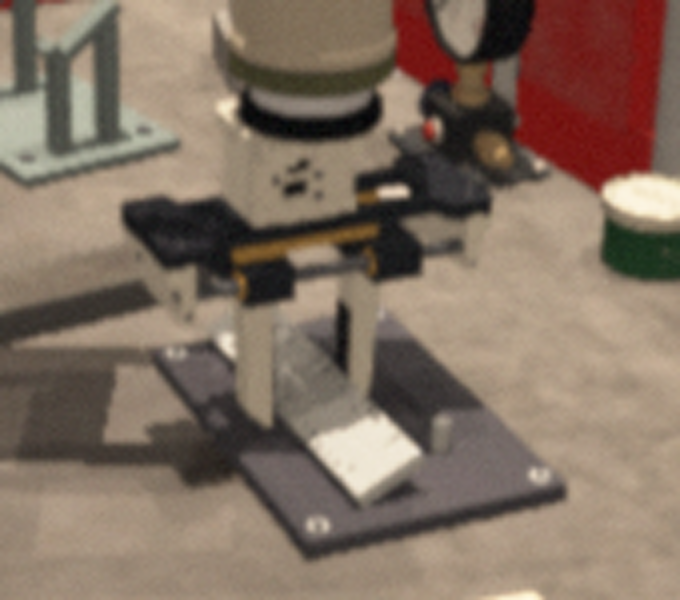

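The low edge is on the plate, but the bar still leans on the far finger at about 27°. I'll open a bit more.

```bash
python3 -m inch '{"travel":[[0,0,0],[0,0,0],[0,0,0],[0,0,0],[0,0,0],[0,0,0]],"spin":[0,0,0,0,0,0]}' 0.38 10
cat > bar.py <<'E'
from h import *
np.set_printoptions(precision=4,suppress=True)
for n in('side','top'):
  p,dd=shot(n)
  for r in models.masks_of(n,'straightedge'):
    P=maskpts(n,dd,r['region']);P=P[(P[:,1]<0)&(P[:,2]<.05)]
    if len(P)<50: continue
    c=np.median(P,0);Q=P[np.linalg.norm(P-c,axis=1)<.13]
    for _ in range(4):
        c=Q.mean(0);vt=np.linalg.svd(Q-c,full_matrices=False)[2];e=np.abs((Q-c)@vt[2]);Q=Q[e<max(.003,1.5*e.std())]
    print(n,round(r['p'],2),c,vt.tolist(),Q.min(0),Q.max(0),cv2.minAreaRect((Q[:,:2]*1000).astype('f')))
E
python3 bar.py; python3 go.py .503 -.2195 .031 -3.9
```

```text
t: 9.92
tool_pos: [0.5036, -0.2155, 0.0305]
orientation: [-2.295, -2.144, 0.0]
force: [0.5, 0.5, 0.4]
opening: 0.0577
gripper_force: 0.0
side 0.96 [ 0.5108 -0.2388  0.02  ] [[-0.11341854834318503, -0.9935472371525219, -0.0003470422383933334], [-0.9935296376146449, 0.11341444280868164, 0.006001944993775021], [-0.0059238562640081234, 0.001025528637777514, -0.9999819279456886]] [ 0.4859 -0.3212  0.017 ] [ 0.538  -0.1216  0.0227] ((512.250244140625, -220.68572998046875), (200.30372619628906, 43.56974411010742), 86.43524169921875)
top 0.71 [ 0.5143 -0.147   0.0216] [[-0.17959797611052636, -0.9837354098725184, -0.0030348541894626747], [-0.9836577643319727, 0.1796220025308412, -0.012383007560195539], [0.01272672960458385, 0.0007612947911079092, -0.9999187220888571]] [ 0.495  -0.1954  0.0186] [ 0.5339 -0.1181  0.0246] ((514.7659301757812, -156.64645385742188), (78.12056732177734, 36.42626190185547), 86.60862731933594)
pos [ 0.5038 -0.2156  0.0306] yaw -3.9 tilt [-0.  0. -1.] q6 -0.43 t 10.1167 | travel [-0.004  -0.0005 -0.0004] len 0.004 spin 0.0 F [-0.4  0.4  0.2] op 0.057689045257864606 0.0
```

```bash
python3 -m inch '{"travel":[[-0.005,0,0],[-0.005,0.004,0],[-0.005,0.008,0],[-0.005,0.012,0],[-0.005,0.016,0],[-0.005,0.02,0],[-0.005,0.024,0],[-0.005,0.028,0],[-0.005,0.031,0],[-0.005,0.031,0]],"spin":[0,0,0,0,0,0,0,0,0,0]}'
python3 -m inch '{"travel":[[0,0.001,0],[0,0.002,0],[0,0.003,0],[0,0.003,0]],"spin":[0,0,0,0]}'
python3 bar.py; python3 go.py .503 -.2195 .031 -3.9
```

```text
t: 10.95
tool_pos: [0.5341, -0.2225, 0.0303]
orientation: [-2.294, -2.144, 0.002]
force: [-3.1, -1.0, 1.5]
opening: 0.0581
gripper_force: 1.9
t: 11.28
tool_pos: [0.5366, -0.2227, 0.0303]
orientation: [-2.294, -2.144, 0.002]
force: [-6.6, 0.4, 4.4]
opening: 0.0579
gripper_force: 2.9
side 0.75 [ 0.5267 -0.2467  0.0199] [[-0.05550385895264388, -0.9984578044058687, 0.001155189325181086], [-0.9983896704990777, 0.05548641503101755, -0.011803541322348596], [0.011721240638589727, -0.0018084711824289373, -0.9999296685016773]] [ 0.5029 -0.3204  0.0167] [ 0.5556 -0.1266  0.0228] ((529.565673828125, -223.9099884033203), (193.92335510253906, 44.80512619018555), 86.59961700439453)
top 0.87 [ 0.5287 -0.2094  0.0216] [[-0.10277131142838432, -0.9947044063969378, -0.0010961030087841832], [-0.9947022779463324, 0.10276838390758365, 0.0024571360160421446], [0.0023314792874647473, -0.0013428192504280217, 0.9999963805138461]] [ 0.5039 -0.3142  0.0186] [ 0.5527 -0.1203  0.0245] ((526.5278930664062, -216.40658569335938), (195.22418212890625, 38.172054290771484), 84.22822570800781)
pos [ 0.5366 -0.2227  0.0303] yaw -3.89 tilt [-0.002  0.001 -1.   ] q6 -0.41 t 11.4833 | travel [ 0.0009 -0.0337 -0.0006] len 0.034 spin 0.0002 F [-5.1  0.2  2.9] op 0.057805446915420416 2.804393246769905
```

```bash
for i in 1 2; do python3 -m inch '{"travel":[[0,0.0005,0],[0,0.001,0],[0,0.001,0],[0,0.001,0]],"spin":[0,0,0,0]}' | sed -n 2,6p; done
```

```text
tool_pos: [0.5375, -0.2227, 0.0303]
orientation: [-2.294, -2.143, 0.002]
force: [-6.7, 0.7, 3.2]
opening: 0.0576
gripper_force: 3.2
tool_pos: [0.5385, -0.2228, 0.0303]
orientation: [-2.294, -2.143, 0.002]
force: [-6.0, -0.1, 4.1]
opening: 0.0573
gripper_force: 3.2
```

```bash
for i in 1 2 3; do python3 -m inch '{"travel":[[0,0.0005,0],[0,0.001,0],[0,0.001,0],[0,0.001,0]],"spin":[0,0,0,0]}' | sed -n 2,6p; done; python3 bar.py
```

```text
tool_pos: [0.5392, -0.2228, 0.0303]
orientation: [-2.294, -2.143, 0.003]
force: [-7.8, 1.1, 5.8]
opening: 0.0579
gripper_force: 3.7
tool_pos: [0.5394, -0.2228, 0.0302]
orientation: [-2.293, -2.142, 0.004]
force: [-11.4, 1.1, 7.8]
opening: 0.058
gripper_force: 5.8
tool_pos: [0.5396, -0.2228, 0.0301]
orientation: [-2.291, -2.141, 0.006]
force: [-15.9, 0.8, 10.4]
opening: 0.0583
gripper_force: 7.6
side 0.58 [ 0.529  -0.2465  0.0199] [[-0.04364727322631304, -0.9990459865768768, -0.0014255681471930601], [-0.9989803359055346, 0.04366080061449777, -0.011490124619255228], [-0.011541404332772075, -0.0009226019378781314, 0.9999329701493455]] [ 0.5048 -0.3192  0.0169] [ 0.5545 -0.1274  0.0226] ((530.5377807617188, -223.94664001464844), (192.0098419189453, 40.66705322265625), 86.44117736816406)
top 0.8 [ 0.5311 -0.2074  0.0214] [[-0.09122019883430994, -0.995830745166512, 4.8018098595104235e-05], [-0.9958259591357858, 0.09121990972553772, 0.003096317321694201], [0.0030877881923537537, -0.00023462901264971665, 0.9999952052451578]] [ 0.5066 -0.3175  0.0185] [ 0.5555 -0.1179  0.0244] ((530.9865112304688, -217.432861328125), (199.2193603515625, 38.552398681640625), 86.05635070800781)
```

The push force climbs while the tool stays still, so the bar is seated on the dowels. I'll back off, lift and look.

```bash
python3 -m inch '{"travel":[[0,-0.003,0],[0,-0.006,0],[0,-0.009,0],[0,-0.011,0],[0,-0.011,-0.01],[0,-0.011,-0.035],[0,-0.011,-0.065],[0,-0.011,-0.1],[0,-0.011,-0.135],[0,-0.011,-0.16]],"spin":[0,0,0,0,0,0,0,0,0,0]}' 0.3
python3 go.py .69 .002 .19 67.7
```

```text
t: 14.18
tool_pos: [0.5325, -0.2229, 0.1953]
orientation: [2.293, 2.142, 0.002]
force: [0.7, -0.5, -0.1]
opening: 0.0652
gripper_force: 0.0
pos [ 0.5325 -0.2229  0.1953] yaw -3.89 tilt [ 0.004 -0.002 -1.   ] q6 -0.42 t 14.1833 | travel [0.2351 0.1418 0.0055] len 0.275 spin -1.2495 F [ 0.7 -0.5 -0.1] op 0.06515956916137998 0.0
```

```bash
python3 - <<'E'
from h import *
np.set_printoptions(precision=4,suppress=True)
c=np.array([.690,.0015]);a=np.radians(67.7);e=np.array([np.cos(a),np.sin(a)]);f=np.array([-e[1],e[0]])
for n in('top','side'):
    p,d=shot(n);v,u=np.mgrid[0:480:1,0:640:1];P,z=pts(n,d,np.c_[u.ravel(),v.ravel()]);P=P[z>0]
    P=P[(np.abs(P[:,:2]-c)<.2).all(1)]
    Q=np.c_[(P[:,:2]-c)@e,(P[:,:2]-c)@f,P[:,2]]
    for lo,hi in((.015,.08),(.07,.3)):
        S=Q[(Q[:,2]>lo)&(Q[:,2]<hi)&(np.abs(Q[:,0])<.11)&(np.abs(Q[:,1])<.09)];
        print(n,lo,len(S)); 
        if len(S): print(S.min(0),S.max(0), S[np.argsort(np.abs(S[:,1]))[::max(1,len(S)//10)]][:10])
    if n=='top':
        cv2.imwrite('pics/b4.png',cv2.resize(p[205:315,290:420],None,fx=6,fy=5.4,interpolation=cv2.INTER_CUBIC)[:,:,::-1])
E
python3 bar.py
```

```text
top 0.015 655
[-0.0198 -0.0896  0.0152] [0.1099 0.0379 0.08  ] [[ 0.      0.      0.0329]
 [-0.003  -0.0058  0.0283]
 [-0.0141  0.0117  0.0327]
 [-0.0045  0.0171  0.0257]
 [-0.0191  0.0231  0.0275]
 [-0.019  -0.0289  0.0265]
 [-0.0017 -0.0348  0.0313]
 [ 0.0967 -0.0488  0.0313]
 [ 0.1034 -0.0597  0.0431]
 [ 0.0709 -0.0745  0.0197]]
top 0.07 592
[ 0.0503 -0.0898  0.0787] [ 0.11   -0.0548  0.1964] [[ 0.1097 -0.0548  0.1324]
 [ 0.1073 -0.0625  0.137 ]
 [ 0.0988 -0.0645  0.1475]
 [ 0.0927 -0.0663  0.1371]
 [ 0.0835 -0.0682  0.1293]
 [ 0.1058 -0.0698  0.1952]
 [ 0.0737 -0.0716  0.1047]
 [ 0.0591 -0.0742  0.16  ]
 [ 0.0521 -0.0787  0.1378]
 [ 0.1078 -0.0842  0.1918]]
side 0.015 565
[-0.0265 -0.09    0.015 ] [0.1099 0.0369 0.0793] [[-0.0103  0.0001  0.028 ]
 [-0.003   0.0071  0.0279]
 [-0.0171 -0.0149  0.0277]
 [-0.0211 -0.0225  0.0234]
 [-0.0181 -0.0287  0.0161]
 [-0.0006  0.0361  0.016 ]
 [ 0.0851 -0.0567  0.0429]
 [ 0.0764 -0.0679  0.0156]
 [ 0.0989 -0.0751  0.0675]
 [ 0.0979 -0.0819  0.0464]]
side 0.07 291
[ 0.0423 -0.0899  0.0707] [ 0.1046 -0.063   0.1604] [[ 0.084  -0.063   0.0823]
 [
[... 324 characters left out ...]
0.0014921543105062777], [-0.997875455237356, 0.06353337936580414, -0.014425170404560572], [0.014490826671140863, 0.0005727198913301635, -0.9998948384376795]] [ 0.5047 -0.3217  0.0166] [ 0.5583 -0.1183  0.0226] ((530.9468383789062, -219.7071533203125), (204.78138732910156, 41.9777717590332), 86.22291564941406)
top 0.73 [ 0.5347 -0.1799  0.0218] [[-0.07921288404037842, -0.9968512537727651, 0.0035912189673783465], [-0.9968575718612084, 0.07921433885441038, 0.0002644670773842056], [0.0005481103738543584, 0.0035589846199093594, 0.9999935165807292]] [ 0.5094 -0.3177  0.0188] [ 0.5556 -0.1179  0.0246] ((532.19580078125, -217.9922637939453), (200.5918731689453, 39.68437194824219), 87.12957763671875)
```

View pics/b4.png

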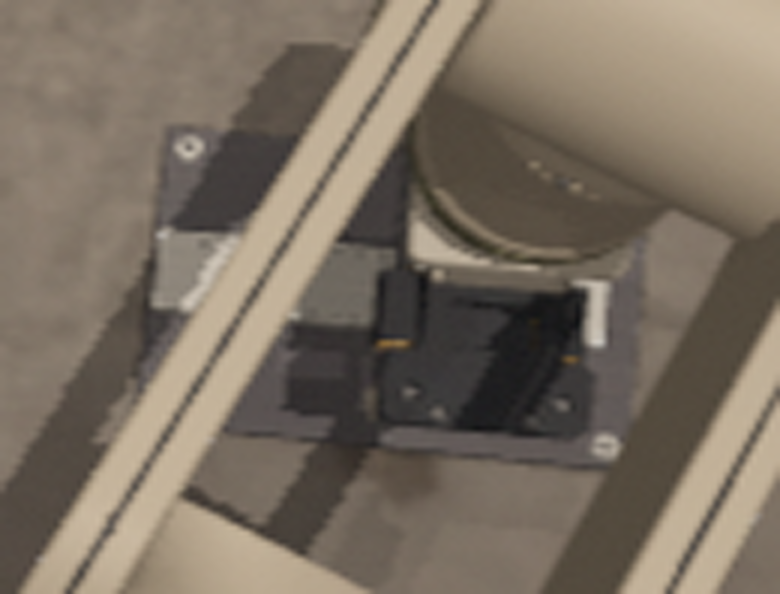

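The top view is largely blocked by the arm. What shows of the bar lies on the robot side of the dowel row, and it measures on target, centred near (0.532,-0.218) at about -3.5°. On to the block.

```bash
python3 -m inch '{"travel":[[0.012,0.007,0],[0.036,0.022,0],[0.062,0.037,0],[0.09,0.054,0],[0.118,0.071,0],[0.146,0.088,0],[0.174,0.105,0],[0.2,0.12,0],[0.222,0.134,0],[0.235,0.142,0]],"spin":[-0.08,-0.19,-0.3,-0.41,-0.52,-0.63,-0.74,-0.86,-0.97,-1.08]}' 0.15
python3 -m inch '{"travel":[[0,0,0],[0,0,0]],"spin":[-0.1,-0.17]}'
python3 go.py .690 .0015 .060 67.7
python3 bar.py
python3 - <<'E'
from h import *
p,d=shot('top');cv2.imwrite('pics/b5.png',cv2.resize(p[215:305,300:410],None,fx=7,fy=6.6,interpolation=cv2.INTER_CUBIC)[:,:,::-1])
E
```

```text
t: 15.32
tool_pos: [0.6891, 0.0053, 0.1879]
orientation: [-0.854, -3.02, 0.0]
force: [-0.2, 0.3, -0.9]
opening: 0.0791
gripper_force: 0.0
t: 15.48
tool_pos: [0.6884, 0.0039, 0.1877]
orientation: [-0.595, -3.081, 0.001]
force: [0.1, -0.7, -0.6]
opening: 0.079
gripper_force: 0.0
pos [0.6884 0.0039 0.1877] yaw 68.15 tilt [-0.004  0.    -1.   ] q6 -1.26 t 15.4833 | travel [-0.0029 -0.0015  0.1277] len 0.128 spin 0.0079 F [ 0.1 -0.7 -0.6] op 0.07899921682435627 0.0
top 0.88 [ 0.5313 -0.2189  0.0215] [[-0.06310502055672527, -0.9980056310740583, 0.0015864189250194786], [-0.9979825788464114, 0.06311449907216064, 0.00687984926695881], [0.006966254345136827, 0.001149065420503085, 0.9999750751639054]] [ 0.5065 -0.3207  0.0183] [ 0.5578 -0.118   0.0244] ((531.7124633789062, -218.98379516601562), (202.4507598876953, 40.773216247558594), 86.53163146972656)
```

View pics/b5.png

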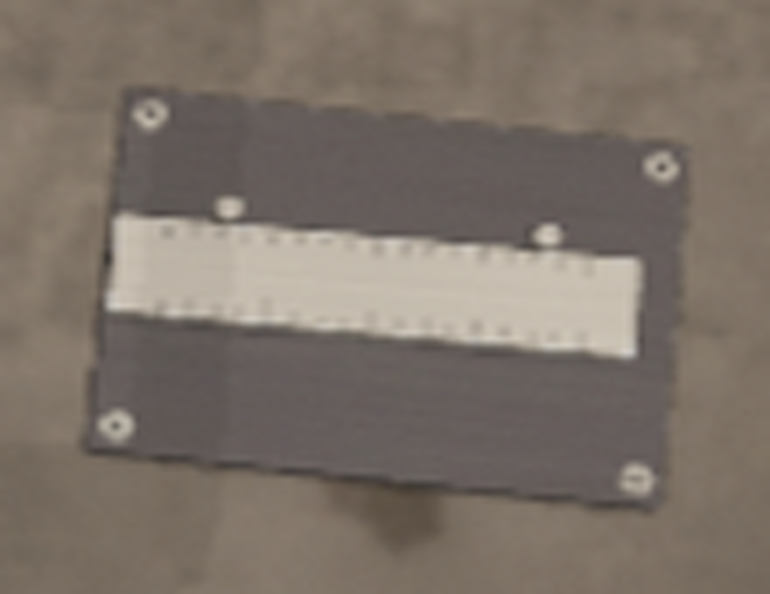

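The bar lies flat, with its far edge against both dowels at (230,207) and (547,235). Now I'll grasp the block.

```bash
python3 -m inch '{"travel":[[-0.003,-0.0015,0.02],[-0.003,-0.0015,0.055],[-0.003,-0.0015,0.09],[-0.003,-0.0015,0.12],[-0.003,-0.0015,0.145],[-0.003,-0.0015,0.158],[-0.003,-0.0015,0.164],[-0.003,-0.0015,0.165],[-0.003,-0.0015,0.165]],"spin":[0.008,0.008,0.008,0.008,0.008,0.008,0.008,0.008,0.008]}' 0.15
python3 go.py .690 .0015 .022 67.7
python3 -m inch '{"travel":[[0,0,0],[0,0,0],[0,0,0],[0,0,0],[0,0,0],[0,0,0],[0,0,0],[0,0,0]],"spin":[0,0,0,0,0,0,0,0]}' 1 15
python3 go.py .690 .0015 .022 67.7
```

```text
t: 16.48
tool_pos: [0.6922, -0.0004, 0.0269]
orientation: [0.62, 3.078, 0.0]
force: [0.7, 0.4, -0.4]
opening: 0.0789
gripper_force: 0.0
pos [ 6.922e-01 -4.000e-04  2.690e-02] yaw 67.23 tilt [ 0.002 -0.    -1.   ] q6 -1.25 t 16.4833 | travel [0.0027 0.0009 0.0049] len 0.006 spin -0.0083 F [ 0.7  0.4 -0.4] op 0.07890978927410199 0.0
t: 17.15
tool_pos: [0.6916, 0.0001, 0.0259]
orientation: [0.619, 3.079, 0.001]
force: [0.5, 1.8, 1.5]
opening: 0.0398
gripper_force: 15.0
pos [6.916e-01 1.000e-04 2.590e-02] yaw 67.27 tilt [ 0.001  0.    -1.   ] q6 -1.25 t 17.15 | travel [0.002  0.0007 0.0039] len 0.004 spin -0.0075 F [0.5 1.8 1.5] op 0.0397981138415228 14.992440640926361
```

```bash
python3 -m inch '{"travel":[[0,0,0],[0,0,0],[0,0,-0.005],[0,0,-0.015],[0,0,-0.035],[0,0,-0.06],[0,0,-0.085],[0,0,-0.1],[0,0,-0.105],[0,0,-0.105]],"spin":[0,0,0,0,0,0,0,0,0,0]}' 1 35
python3 go.py .5315 -.2215 .131 -3.87
```

```text
t: 17.98
tool_pos: [0.6922, -0.0004, 0.1325]
orientation: [0.619, 3.077, 0.0]
force: [-0.1, -0.3, -6.1]
opening: 0.0398
gripper_force: 35.0
pos [ 6.922e-01 -4.000e-04  1.325e-01] yaw 67.26 tilt [ 0.003 -0.    -1.   ] q6 -1.25 t 17.9833 | travel [ 0.0628 -0.266   0.0012] len 0.273 spin 1.2414 F [-0.1 -0.3 -6.1] op 0.03981758803371602 34.99051630496979
```

```bash
python3 -m inch '{"travel":[[0.002,-0.01,0],[0.008,-0.034,0],[0.014,-0.06,0],[0.021,-0.088,0],[0.028,-0.118,0],[0.035,-0.148,0],[0.042,-0.178,0],[0.049,-0.206,0],[0.054,-0.23,0],[0.059,-0.25,0]],"spin":[0.08,0.19,0.3,0.41,0.52,0.63,0.74,0.86,0.97,1.08]}'
python3 -m inch '{"travel":[[0,0,0],[0,0,0],[0,0,0]],"spin":[0.1,0.16,0.16]}'
python3 go.py .5315 -.2215 .075 -3.87
```

```text
t: 18.82
tool_pos: [0.5376, -0.2089, 0.1281]
orientation: [-2.12, -2.314, 0.003]
force: [0.0, -1.1, -5.5]
opening: 0.0396
gripper_force: 35.0
t: 19.07
tool_pos: [0.5386, -0.2079, 0.1283]
orientation: [-2.295, -2.14, 0.002]
force: [0.1, -0.7, -6.2]
opening: 0.0397
gripper_force: 35.0
pos [ 0.5386 -0.2079  0.1283] yaw -4.01 tilt [-0.003  0.002 -1.   ] q6 -0.39 t 19.0667 | travel [-0.0142 -0.0059  0.0533] len 0.055 spin -0.0025 F [ 0.1 -0.7 -6.2] op 0.03973056672200585 34.99144434928894
```

Hovering now. I'll go to 75 mm and compare the block with the bar by camera.

```bash
python3 -m inch '{"travel":[[-0.005,-0.002,0.005],[-0.012,-0.005,0.02],[-0.014,-0.006,0.035],[-0.014,-0.006,0.047],[-0.014,-0.006,0.053],[-0.014,-0.006,0.053],[-0.014,-0.006,0.053]],"spin":[0,0,0,0,0,0,0]}'
python3 go.py .5315 -.2215 .050 -3.87
python3 - <<'E'
from h import *
np.set_printoptions(precision=4,suppress=True)
p,d=shot('side');cv2.imwrite('pics/b6.png',cv2.resize(p[210:350,250:410],None,fx=4,fy=4,interpolation=cv2.INTER_CUBIC)[:,:,::-1])
for r in models.masks_of('side','block')[:2]:
    P=maskpts('side',d,r['region']);P=P[P[:,0]<.7];print(round(r['p'],2),len(P),np.percentile(P,[2,50,98],axis=0).tolist())
    Q=P[P[:,2]>np.percentile(P[:,2],90)-.006];print(cv2.minAreaRect((Q[:,:2]*1e3).astype('f')))
E
python3 bar.py
```

```text
t: 19.65
tool_pos: [0.5331, -0.2211, 0.0771]
orientation: [-2.292, -2.147, 0.001]
force: [0.2, 0.2, -5.8]
opening: 0.0397
gripper_force: 35.0
pos [ 0.5331 -0.2211  0.0771] yaw -3.72 tilt [-0.001  0.001 -1.   ] q6 -0.42 t 19.65 | travel [-0.0005 -0.0016  0.0271] len 0.027 spin 0.0026 F [ 0.2  0.2 -5.8] op 0.039655451130738595 34.99048948287964
0.93 498 [[0.5121929303916106, -0.25858609963349377, 0.05049350600579675], [0.5311027639492203, -0.24725839900392282, 0.07669243837593356], [0.5530591355600619, -0.18826757415763348, 0.08144157273010884]]
((533.7197265625, -221.0231170654297), (77.4177474975586, 41.67648696899414), 87.79268646240234)
side 0.78 [ 0.5278 -0.2341  0.0198] [[-0.0322094027585056, -0.9994791496455793, -0.001995945312476804], [-0.9993239958428491, 0.03223968524459832, -0.017667881254143054], [0.01772302758056965, 0.0014255241419439749, -0.999841918592284]] [ 0.5056 -0.3206  0.0165] [ 0.5509 -0.1193  0.0231] ((530.7997436523438, -220.10891723632812), (201.52903747558594, 41.03861618041992), 86.156982421875)
top 0.55 [ 0.5369 -0.137   0.0213] [[-0.28893133574626595, -0.9573409041218682, 0.004132374499332105], [-0.9570105062824492, 0.28894115210142324, 0.025375214034804604], [0.02548674339511731, -0.0033769686741689994, 0.9996694563672959]] [ 0.5162 -0.1897  0.0184] [ 0.5579 -0.118   0.0243] ((536.9871215820312, -154.0593719482422), (72.08353424072266, 40.57597732543945), 88.82953643798828)
```

View pics/b6.png

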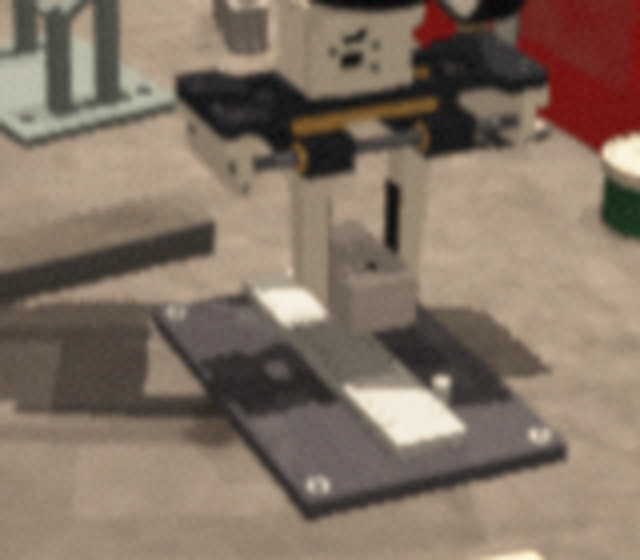

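The block hangs level over the bar, whose middle shows at (380,350), and is about 2–3 mm too far in +x. I'll correct that and lower it.

```bash
python3 -m inch '{"travel":[[0.001,-0.002,0.005],[0.001,-0.002,0.012],[0.001,-0.002,0.018],[0.001,-0.002,0.022],[0.001,-0.002,0.023],[0.001,-0.002,0.023],[0.001,-0.002,0.023]],"spin":[0,0,0,0,0,0,0]}'
python3 -m inch '{"travel":[[0,0,0.0005],[0,0,0.001],[0,0,0.001]],"spin":[0,0,0]}'
python3 -m inch '{"travel":[[0,0,0.0005],[0,0,0.001],[0,0,0.001]],"spin":[0,0,0]}'
python3 -m inch '{"travel":[[0,0,0.0005],[0,0,0.001],[0,0,0.001]],"spin":[0,0,0]}'
```

```text
t: 20.53
tool_pos: [0.5314, -0.2204, 0.0545]
orientation: [-2.293, -2.147, 0.0]
force: [0.8, 0.1, -5.1]
opening: 0.0396
gripper_force: 35.0
t: 20.78
tool_pos: [0.5316, -0.2205, 0.0539]
orientation: [2.293, 2.147, 0.0]
force: [0.1, 0.4, -5.9]
opening: 0.0396
gripper_force: 35.0
t: 21.03
tool_pos: [0.5314, -0.2204, 0.0526]
orientation: [-2.294, -2.147, 0.0]
force: [-0.0, -0.1, -5.6]
opening: 0.0397
gripper_force: 35.0
t: 21.28
tool_pos: [0.5313, -0.2204, 0.0515]
orientation: [-2.293, -2.147, 0.0]
force: [0.4, -0.1, -6.8]
opening: 0.0399
gripper_force: 35.0
```

```bash
for i in 1 2 3; do python3 -m inch '{"travel":[[0,0,0.0005],[0,0,0.001],[0,0,0.001]],"spin":[0,0,0]}' | grep -E "pos|^force"; done
```

```text
tool_pos: [0.5313, -0.2203, 0.0505]
force: [-0.0, -0.2, -5.2]
tool_pos: [0.5313, -0.2203, 0.0495]
force: [0.2, -0.4, -5.9]
tool_pos: [0.5313, -0.2203, 0.0485]
force: [0.1, 0.8, -5.5]
```

```bash
for i in 1 2 3 4; do python3 -m inch '{"travel":[[0,0,0.0003],[0,0,0.0006],[0,0,0.0006]],"spin":[0,0,0]}' | grep -E "pos|^force"; done
```

```text
tool_pos: [0.5314, -0.2204, 0.048]
force: [0.0, 0.4, -5.4]
tool_pos: [0.5315, -0.2204, 0.0479]
force: [-2.5, 1.5, 0.2]
tool_pos: [0.5315, -0.2204, 0.0479]
force: [-6.5, 3.0, 6.2]
tool_pos: [0.5315, -0.2204, 0.0478]
force: [-8.2, 4.6, 11.9]
```

```bash
python3 -m inch '{"travel":[[0,0,-0.0005],[0,0,-0.001],[0,0,-0.001],[0,0,-0.001]],"spin":[0,0,0,0]}' | grep -E "pos|^force"
python3 -m inch '{"travel":[[0,0,0],[0,0,0],[0,0,0]],"spin":[0,0,0]}' 1 5
python3 -m inch '{"travel":[[0,0,0],[0,0,0],[0,0,0],[0,0,0],[0,0,0]],"spin":[0,0,0,0,0]}' 0.3
python3 go.py .5 -.22 .2 -3.87
```

```text
tool_pos: [0.5315, -0.2204, 0.0478]
force: [-4.8, 2.5, 4.2]
t: 23.62
tool_pos: [0.5315, -0.2204, 0.0478]
orientation: [2.293, 2.147, -0.0]
force: [-5.3, 1.8, 4.6]
opening: 0.0398
gripper_force: 5.0
t: 24.03
tool_pos: [0.5317, -0.2205, 0.0473]
orientation: [2.293, 2.147, 0.0]
force: [-0.4, -0.4, -0.8]
opening: 0.0644
gripper_force: 0.0
pos [ 0.5317 -0.2205  0.0473] yaw -3.78 tilt [ 0. -0. -1.] q6 -0.42 t 24.0333 | travel [-0.0016 -0.0315 -0.1527] len 0.156 spin 0.0015 F [-0.4 -0.4 -0.8] op 0.06436066507678107 0.0
```

Released. I'll go straight up, then move aside for a clear view.

```bash
python3 -m inch '{"travel":[[0,0,-0.005],[0,0,-0.02],[0,0,-0.045],[0,0,-0.075],[0,0,-0.11],[0,0,-0.145],[0,0,-0.17],[0,0,-0.18]],"spin":[0,0,0,0,0,0,0,0]}' | head -2
python3 -m inch '{"travel":[[0.02,0,0],[0.05,0,0],[0.085,0,0],[0.12,0,0],[0.155,0,0],[0.19,0,0],[0.22,0,0],[0.24,0,0],[0.25,0,0],[0.25,0,0]],"spin":[0,0,0,0,0,0,0,0,0,0]}' | head -2
python3 bar.py
python3 - <<'E'
from h import *
p,d=shot('top');cv2.imwrite('pics/b7.png',cv2.resize(p[215:305,300:410],None,fx=7,fy=6.6,interpolation=cv2.INTER_CUBIC)[:,:,::-1])
for n in('top','side'):
  p,d=shot(n)
  for r in models.masks_of(n,'block')[:2]:
    P=maskpts(n,d,r['region']);P=P[(P[:,1]<-.05)&(P[:,2]>.044)]
    if len(P)>20: print(n,len(P),np.median(P[:,2]),cv2.minAreaRect((P[:,:2]*1e3).astype('f')))
E
```

```text
t: 24.7
tool_pos: [0.5333, -0.2214, 0.233]
t: 25.53
tool_pos: [0.5475, 0.0309, 0.2264]
side 0.85 [ 0.524  -0.2685  0.0197] [[-0.046573517969437754, 0.9989106891933034, -0.002888328116738507], [0.998598985519162, 0.04663130591051083, 0.025011745824318882], [0.025119186771279663, -0.001719396533625614, -0.9996829848164415]] [ 0.504  -0.3215  0.0164] [ 0.5486 -0.1427  0.023 ] ((530.1097412109375, -232.23257446289062), (178.71922302246094, 41.75374221801758), 86.49021911621094)
top 0.7 [ 0.5321 -0.2074  0.0215] [[-0.062111079205758105, -0.9980691476273388, -0.00043634199142989893], [-0.9980692376357099, 0.06211102757207161, 0.00013091682127273565], [-0.00010356239075720484, 0.00044363090379032365, -0.9999998962332207]] [ 0.5066 -0.3092  0.0185] [ 0.5575 -0.1179  0.0244] ((532.1869506835938, -213.52169799804688), (191.23159790039062, 40.29374694824219), 86.45347595214844)
top 447 0.05148376504772461 ((532.4883422851562, -219.7526397705078), (74.8115463256836, 40.81440353393555), 86.88311767578125)
```

View pics/b7.png

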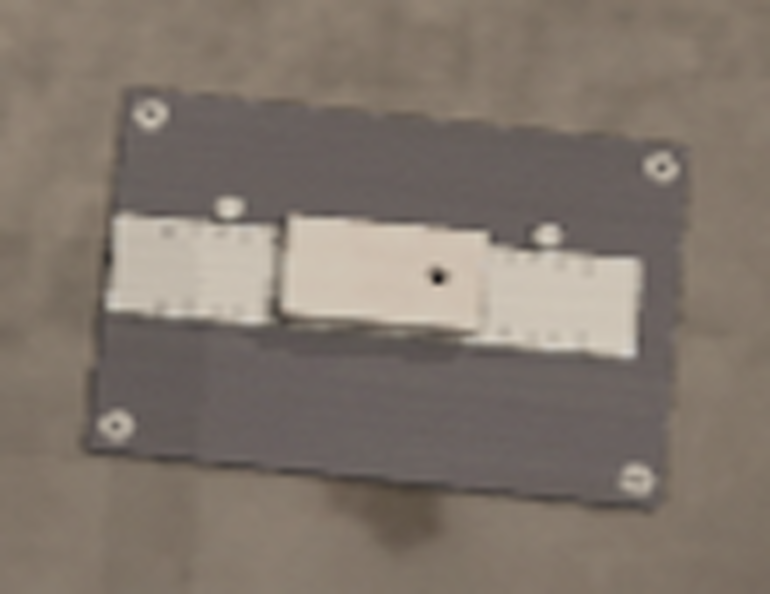

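The block sits on the middle of the bar, from (285,215) to (490,330). The bar's corners are at the same pixels as before, so it still lies against both dowels. Handing in.

```bash
python3 -c "
from plant import close_job
print(close_job())"
```

```text
the job is handed in; nothing more can be done
None
```

I handed the job in: the straightedge lies flat on the plate with one long edge against both dowels, the block rests on its middle within about 1 mm by camera, and the arm stayed clear of the calculator, drill stand and oilstone, though I didn't re-measure them at the end.

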